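# Lock the pill bottle away

## Task

Lock the medicine away: first stand the pill bottle upright inside the open wooden box and let go of it, then slide the box's lid fully shut. Next lay the loose metal T-pin in the forked rest beside the box, its plain end pointing at the eye on the lid, and let go of it; then slide the pin along the rest through the lug and the lid's eye until its crossbar meets the outer fork. Leave the spice jar and the mug where they stand.

Things in the scene. Friction and masses are not known exactly. Their poses are not given: they have to be found in the camera images.
- pill_bottle: brown pill bottle with a light-blue cap, 45 mm in diameter, 80 mm high, 60 g, standing loose on the worktop; origin: centre of its underside, z up. It may be on either of two places to the right of the box, the spice jar on the other.
- spice_jar: bystander: taller spice jar with a dark lid, 44 mm in diameter, 96 mm high, loose; origin: centre of its underside. Leave it alone.
- mug: bystander: white dotted mug, 82 x 114 x 91 mm, loose; origin: centre of its underside. Leave it alone.
- lockbox: fixed wooden box, 170 (x) x 150 (y) x 116 mm high; origin: centre of its underside, on the worktop. x: the way its lid slides open (away from the robot); y: left, towards the pin rest; z up. Walls 8 mm, inner width along y 134 mm; inner floor 14 mm, rim 102 mm above the worktop. A board 10 mm high runs left from it under the pin rest to y = 214 mm.
- lid (a joint): the lid's slide, m: 0 = fully shut, 0.11 = fully open, moving along the box's +x. The lid is an 8 mm board, its top 110.5 mm above the worktop. Open by q, the box mouth is clear from box-frame x = -77 mm to -77 mm + q. About 1 to 3 N slides it; it stays where it is left.
- lid_pull (a point): middle of the top of the lid's wooden pull bar, 12 mm (box x) x 70 mm (box y), standing from the lid's top up to 138 mm above the worktop; moves with the lid. In the box frame: x = -45 mm + q, y = 0.
- lid_eye (a point): centre of the hole of the steel eye on the lid: an upright plate 34 (box x) x 8 (y) x 36 mm with a 16.5 mm hole along the box's y; its top is 146.5 mm above the worktop. It moves with the lid: box frame x = 30 mm + q, y = 52 mm. In line with the lug only when the lid is fully shut.
- lug (a point): centre of the hole of the fixed steel lug on the box's left edge, at box frame (30, 70, 128.5) mm: an upright plate of the same shape and hole as the lid's eye
- rest (a point): pin rest: midway between its two steel V forks, on the axis of a pin lying in them; box frame (30, 150, 128.5) mm. The forks are at box-frame y = 100 and 200 mm, each 10 mm thick; their mouths, 27 mm wide, are at most 140 mm above the worktop. A pin in them points along y through the lug's hole. Between them 90 mm are clear for fingers, down to the board.
- pin: loose steel T-pin, 80 g: shaft 12 mm thick, 170 mm long along its y; round plain end at -y, crossbar (40 x 12 x 12 mm, along its x) at +y. Origin on the shaft's axis, 85 mm from the plain end and from the crossbar's inner face; centre of mass there or up to 7 mm nearer the crossbar. Starts flat on the worktop. To lay it in: origin at box-frame y 165 to 180 mm; home: y = 120 mm.
- pin_tip (a point): end of the pin's plain end, 85 mm from its origin along its -y
- pin_bar (a point): middle of the outer face of the pin's crossbar, 97 mm from its origin along its +y
Mind the look-alikes: they are no part of the job. What is shaped like the pin but red is not meant. What is shaped like the pill_bottle but pink is not meant.

How it is judged:
By the outcome, as a careful person would: the job done as asked, in the order asked, and still so for the second after the job is handed in, with the robot touching nothing.
It also fails if it takes over 64 s, if anything falls off the work surface, if the arm or the gripper's body presses on something with over 40 N, if the wrist force passes 120 N, or if a joint passes its speed limit or range.

## Robot

A 6-joint arm with a two-finger parallel gripper is mounted at the origin on a cart in front of the work surface, level with it; the furniture and walls round the work are solid. World frame = base frame: x ahead of the robot, y to its left, z up, the work surface at z = 0. Lengths are in m, angles in rad, forces in N, time in s.
With the tool pointing down it reaches from about 0.35 to 0.85 m from the base axis. Payload 8.1 kg.
Tool frame: the origin (TCP) lies on the centre line of the jaws, within the pads' length; the fingertips stand 17 mm ahead of it and the grasp point (between the pads) lies 2 mm behind it; z points along the fingers, y is the line along which they close (so a half turn about z gives the same grasp; the last joint's range is limited). The gripper opens to 93 mm and grips with 3 to 60 N. Pads are 15 mm wide; open, the fingers measure 128 mm over their backs; the gripper's body (75 mm by 188 mm) begins 65 mm behind the grasp point.
Start: joints at [1.066, 0.13, 1.488, -0, 1.523, -0.085], TCP at [0.245, 0.548, 0.207] pointing down, gripper open.
Joint ranges: [-2.96, 2.96], [-0.89, 2.26], [0.02, 2.5], [-1.34, 4.48], [0, 2.73], [-2.66, 2.66]. Speed limits (rad/s): [2.39, 2.39, 2.79, 3.14, 3.14, 3.14].

## Interface

Orientations are given as a rotation vector (axis times angle).
In Python, from plant import telemetry, viewer, order gives the robot as it stands.
- The arm moves only by the tool send_rows, never from a script. Its argument "plan" is a list that holds one entry, the list of rows, each a list of 5 numbers: the closure, from -1 (fully open) to 1 (shut), then the shift along the world's x, y, z normalised to -1 to 1, where 1 is 0.2 m, then the turn about the world's z normalised to -1 to 1, where 1 is 60 degrees. A call has 1 to 20 rows; each row is the pose to reach, as a shift and turn from the pose commanded when the call began; what a row does not reach only later rows make up. A row lasts 1/12 s, in which the tool goes at most 41.7 mm and 7.16 degrees, less where a joint would pass 70% of its speed; a pose out of reach is approached as far as the arm can. A call with a number of a shift or a turn outside -1 to 1 is refused whole. A call with a gripper value outside its range is refused whole. The fingers move at their own pace and stop on an object; "force" is the grip in N (left out, the last holds). Time passes only in rows, so rows that repeat a pose let the fingers close. It gives the time, the measured TCP pose, the force, the opening and the grip force at its end, in the units of the state.
- telemetry.read_state(): the state, without advancing time (a new reading comes with each control period).
- viewer.read_camera(name): name is "scene" or "side" or "wrist"; returns (picture, depth): 384x512x3 uint8, blue, green, red; 384x512 float32, m along the optical axis (not along the pixel's ray), 0 where there is no reading.
- viewer.calibration(name): a dict with "camera_matrix" (3x3 intrinsics, pixels), "extrinsics" (4x4, takes a point from camera to world coordinates); the wrist camera has in their place "hand_eye" (4x4, takes a point from camera to tool coordinates, whose origin is the TCP and whose axes are the flange's). Camera axes: x right, y up, looking along -z (the intrinsics and any distortion apply to the point x, -y, -z); pixel columns grow to the right and rows downward; lengths in m; the calibration is good to about 2 mm. A picture is of the moment at which its call begins: read the wrist's pose just before it. calibration takes no time and is no camera call.
- order.close_job(): hands the job in; it is judged then, once.
The state is a dict: "t": time; "q": joint angles; "dq": joint speeds; "joint_torque": joint torques, N m; "tool_pos": TCP position; "orientation": TCP orientation; "force": force on the tool from outside, world axes, zero at the start; "wrist_torque": the same for the moment, N m; "opening": finger opening in m; "gripper_force": force on a finger pad.
Only numpy, scipy, OpenCV 4.12 (cv2) and the standard library are available. Lean on these libraries where they do the work, as an engineer would, in place of code of your own. Each camera call takes 0.05 s, during which the arm holds its last target. There are 200 camera calls.

## Working session

There is one attempt and no reset: what is moved stays moved. The work goes in short steps, Python scripts to look and compute and a tool call to move; the robot and the scene stay as the last step left them, time stands still between calls to the robot, and variables do not carry over. Pictures are saved under pics/ and viewed, at most 10 in all, crops included, and the job is handed in when it is done.

Besides the shell and the picture viewer there is one more tool, called after "Call:" as name(argument=value, ...) on one line, values as JSON. send_rows: Moves the arm, as the interface text tells. Scaled input: -1 to 1 covers 0.2 m each way for a shift and 60 degrees each way for a turn. Its arguments: {"type":"object","properties":{"plan":{"type":"array"},"force":{"type":"number"}},"required":["plan"]}

```bash
mkdir -p pics; ls; cat > h.py <<'E'
import numpy as np, cv2
from plant import telemetry, viewer, order
from scipy.spatial.transform import Rotation as R
def grab(name):
    s=telemetry.read_state(); im,d=viewer.read_camera(name); c=viewer.calibration(name)
    K=np.array(c["camera_matrix"])
    if "extrinsics" in c: T=np.array(c["extrinsics"])
    else:
        W=np.eye(4); W[:3,:3]=R.from_rotvec(s["orientation"]).as_matrix(); W[:3,3]=s["tool_pos"]
        T=W@np.array(c["hand_eye"])
    return np.array(im),np.array(d),K,T,c
def cloud(d,K,T):
    v,u=np.mgrid[:d.shape[0],:d.shape[1]]
    P=np.stack([(u-K[0,2])/K[0,0]*d,-(v-K[1,2])/K[1,1]*d,-d],-1)
    P=P@T[:3,:3].T+T[:3,3]; P[d<=0]=np.nan
    return P
E
python3 - <<'E'
from h import *
for n in("scene","side"):
    im,d,K,T,c=grab(n); cv2.imwrite(f"pics/{n}0.png",im); np.savez(f"{n}0.npz",im=im,d=d,K=K,T=T)
    print(n,c.keys(),K.tolist(),T.round(3).tolist(),(d>0).mean())
s=telemetry.read_state();print(s)
print(viewer.calibration("wrist"))
E
```

```text
pics
scene dict_keys(['camera_matrix', 'extrinsics']) [[367.91779375196853, 0.0, 258.7950836023299], [0.0, 367.91779375196853, 184.7328666364506], [0.0, 0.0, 1.0]] [[0.828, 0.336, -0.449, -0.069], [-0.561, 0.491, -0.666, -0.883], [-0.003, 0.803, 0.595, 0.887], [0.0, 0.0, 0.0, 1.0]] 0.9958445231119791
side dict_keys(['camera_matrix', 'extrinsics']) [[387.68692285597064, 0.0, 256.6082616254522], [0.0, 387.68692285597064, 191.50612908656257], [0.0, 0.0, 1.0]] [[-0.91, 0.14, -0.391, 0.018], [-0.415, -0.345, 0.842, 1.115], [-0.017, 0.928, 0.372, 0.589], [0.0, 0.0, 0.0, 1.0]] 0.9677937825520834
{'t': 0.1, 'q': array([ 1.06561318e+00,  1.31055314e-01,  1.48918946e+00,  1.59264939e-05,
        1.52299702e+00, -8.54075780e-02]), 'dq': array([ 1.76598012e-04, -1.55339603e-03, -3.48814097e-03,  6.84271538e-04,
       -8.71980917e-04, -7.99921457e-05]), 'joint_torque': array([ 5.06503893e-04, -5.61346042e+01, -4.93093014e+01,  7.70293269e-02,
        2.92632950e-02, -4.21622008e-05]), 'tool_pos': array([0.24425023, 0.54744584, 0.2061    ]), 'orientation': array([-6.54449109e-01, -3.07216271e+00,  2.47068822e-03]), 'force': array([0.72998879, 0.30857197, 0.22476893]), 'wrist_torque': array([ 0.02836396, -0.00758513,  0.04128629]), 'gripper_force': 0.0, 'opening': 0.09291527513942624}
{'camera_matrix': array([[283.83497897,   0.        , 259.23247187],
       [  0.        , 283.83497897, 190.93914963],
       [  0.        ,   0.        ,   1.        ]]), 'hand_eye': array([[-6.74575399e-04,  9.67406323e-01,  2.53228260e-01,
         6.90710449e-02],
       [ 9.99999768e-01,  6.77049598e-04,  7.73735949e-05,
        -6.28211013e-04],
       [-9.65963867e-05,  2.53228253e-01, -9.67406555e-01,
        -1.77664912e-01],
       [ 0.00000000e+00,  0.00000000e+00,  0.00000000e+00,
         1.00000000e+00]])}
```

View pics/scene0.png

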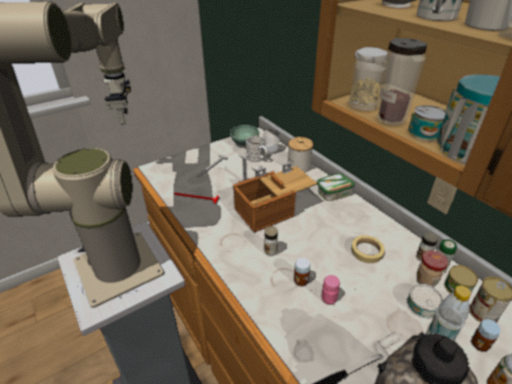

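View pics/side0.png

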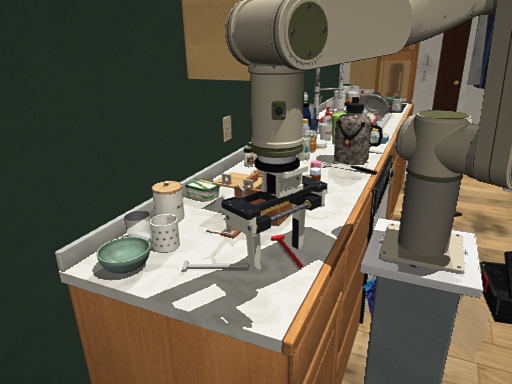

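Scene view: box at about (265,200), open toward upper right. Dark-lidded spice jar at (271,240), brown bottle with pale cap at (302,270), pink look-alike at (331,289), another brown/blue bottle far off at (487,335). The red T-pin is at (195,197) and the steel one at (212,165), which side view shows at (215,266). Next I take an enlarged crop and measure.

```bash
python3 - <<'E'
from h import *
S=np.load("scene0.npz"); im=S["im"]
a=cv2.resize(im[130:310,160:350],None,fx=3.1,fy=3.1,interpolation=cv2.INTER_CUBIC); cv2.imwrite("pics/crop1.png",a)
P=cloud(S["d"],S["K"],S["T"])
for (u,v) in [(271,232),(271,245),(302,264),(302,275),(331,282),(212,165),(195,196),(265,190),(295,175),(235,185),(268,205)]: print((u,v),P[v,u].round(3))
n=P[200:380:20,300:420:30,2];print(n.round(3)[:3])
W=grab("wrist"); cv2.imwrite("pics/w0.png",W[0]); np.savez("w0.npz",im=W[0],d=W[1],K=W[2],T=W[3])
E
```

```text
(271, 232) [ 0.421 -0.224  0.098]
(271, 245) [ 0.416 -0.232  0.052]
(302, 264) [ 0.431 -0.362  0.077]
(302, 275) [ 0.42  -0.378  0.051]
(331, 282) [ 0.455 -0.456  0.077]
(212, 165) [0.509 0.335 0.007]
(195, 196) [0.35  0.178 0.008]
(265, 190) [0.572 0.025 0.038]
(295, 175) [ 0.664 -0.036  0.107]
(235, 185) [0.443 0.025 0.116]
(268, 205) [ 0.489 -0.111  0.097]
[[-0.004  0.004 -0.001  0.059]
 [-0.001 -0.004 -0.    -0.001]
 [   nan -0.     0.015 -0.004]]
```

View pics/crop1.png

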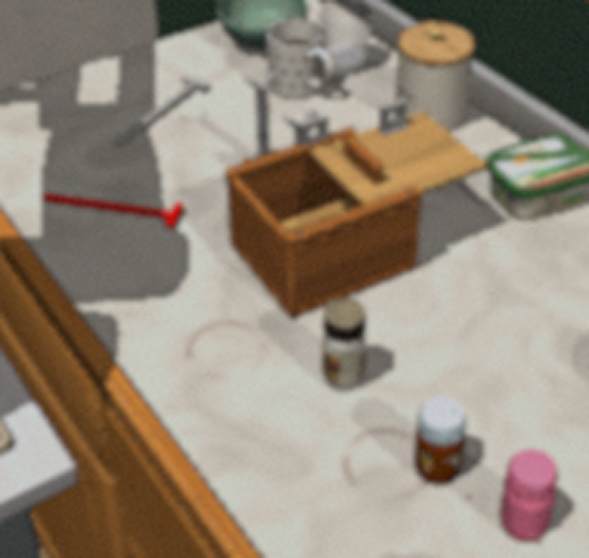

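View pics/w0.png

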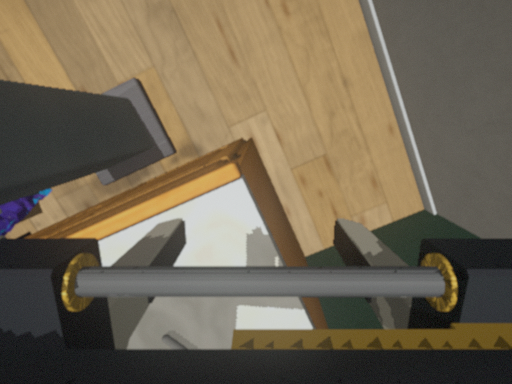

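The crop confirms the target bottle (brown, pale-blue cap, crop (441,440)) as against the spice jar (344,340) and the pink one (529,495). The steel T-pin has its crossbar at (203,88) and its plain end at (120,140); the red pin is a decoy. The wrist view shows mostly floor. I'll move the wrist over the box for a close measurement.

Call:
send_rows(plan=[[[-1,0.5,-1,0.7,0.4],[-1,0.5,-1,0.7,0.4],[-1,0.5,-1,0.7,0.4],[-1,0.5,-1,0.7,0.4],[-1,0.5,-1,0.7,0.4],[-1,0.5,-1,0.7,0.4],[-1,0.5,-1,0.7,0.4]]])

```text
t: 0.73
tool_pos: [0.3468, 0.3452, 0.351]
orientation: [0.005, 3.137, 0.003]
force: [-0.7, 0.3, 0.4]
opening: 0.0928
gripper_force: 0.0
```

Call:
send_rows(plan=[[[-1,0.9,-1,0,0],[-1,0.9,-1,0,0],[-1,0.9,-1,0,0],[-1,0.9,-1,0,0],[-1,0.9,-1,0,0],[-1,0.9,-1,0,0],[-1,0.9,-1,0,0],[-1,0.9,-1,0,0],[-1,0.9,-1,0,0],[-1,0.9,-1,0,0],[-1,0.9,-1,0,0]]])

```text
t: 1.65
tool_pos: [0.5238, 0.1492, 0.347]
orientation: [0.001, -3.141, -0.001]
force: [-0.4, -0.3, -0.3]
opening: 0.093
gripper_force: 0.0
```

```bash
python3 - <<'E'
from h import *
s=telemetry.read_state(); print(s["t"],s["tool_pos"],s["orientation"],s["q"].round(2))
W=grab("wrist"); cv2.imwrite("pics/w1.png",W[0]); np.savez("w1.npz",im=W[0],d=W[1],K=W[2],T=W[3])
E
```

```text
1.65 [0.52383005 0.14916329 0.34699918] [ 1.00025835e-03 -3.14134048e+00 -5.61640869e-04] [ 0.18 -0.03  1.41  0.    1.77 -1.39]
```

View pics/w1.png

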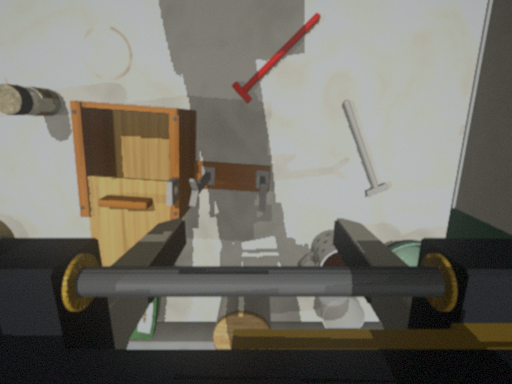

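The wrist view shows the box rim at (72–195, 102–215), the pull bar at (125,203), the eye at (172,192), the lug at (195,190) and the forks at (208,178) and (263,190). The steel pin runs from its tip at (348,102) to the bar at (376,188); the red one is at (280,55). Now the numbers.

```bash
python3 - <<'E'
from h import *
S=np.load("w1.npz"); im,d=S["im"],S["d"]; P=cloud(d,S["K"],S["T"])
v,u=np.mgrid[:384,:512]; z=P[...,2]
print("table z",np.nanmedian(z[20:90,330:450]))
def rect(m,n):
    q=P[m][:,:2].astype(np.float32); r=cv2.minAreaRect(q); print(n,m.sum(),np.round(r[0],4),np.round(r[1],4),round(r[2],2),"z",np.nanmedian(z[m]).round(4),"mean",q.mean(0).round(4))
box=(u>60)&(u<205)&(v>95)&(v<225)
hist=np.histogram(z[box],np.arange(0,.16,.004)); print(list(zip(hist[1].round(3),hist[0])))
reg=(u>60)&(u<300)&(v>95)&(v<235)
rim=box&(z>.097)&(z<.1055); 
def big(m):
    n,l,s,c=cv2.connectedComponentsWithStats(m.astype(np.uint8)); return l==1+np.argmax(s[1:,4])
rect(big(rim),"rim")
hi=reg&(z>.125)
n,l,s,c=cv2.connectedComponentsWithStats(hi.astype(np.uint8))
for i in range(1,n):
    if s[i,4]>8: rect(l==i,f"hi{c[i].round(0)}")
pin=big((u>335)&(u<395)&(v>90)&(v<200)&(z>.005)&(z<.03)); rect(pin,"pin")
# direction by fitLine
rb=big(rim)
for nme,m in(("front",rb&(v<112)),):
    print(nme,cv2.fitLine(P[m][:,:2].astype(np.float32),cv2.DIST_HUBER,0,.01,.01).ravel())
g=im.max(2).astype(int)-im.min(2)
S=np.load("scene0.npz"); P=cloud(S["d"],S["K"],S["T"]); v,u=np.mgrid[:384,:512]; z=P[...,2]
for nme,(x,y),h in(("bottle",(.43,-.37),.08),("jar",(.42,-.225),.096),("pink",(.455,-.46),.08)):
    m=(np.hypot(P[...,0]-x,P[...,1]-y)<.05)&(z>.01)
    q=P[m]; t=q[q[:,2]>np.nanmax(q[:,2])-.008]; c,r=cv2.minEnclosingCircle(t[:,:2].astype(np.float32)); print(nme,m.sum(),"top",t[:,2].mean(),np.round(c,4),r, q[:,:2].mean(0))
E
```

```text
table z -0.00021941557776838927
[(np.float64(0.0), np.int64(1695)), (np.float64(0.004), np.int64(45)), (np.float64(0.008), np.int64(271)), (np.float64(0.012), np.int64(3613)), (np.float64(0.016), np.int64(155)), (np.float64(0.02), np.int64(106)), (np.float64(0.024), np.int64(127)), (np.float64(0.028), np.int64(110)), (np.float64(0.032), np.int64(122)), (np.float64(0.036), np.int64(128)), (np.float64(0.04), np.int64(121)), (np.float64(0.044), np.int64(149)), (np.float64(0.048), np.int64(138)), (np.float64(0.052), np.int64(159)), (np.float64(0.056), np.int64(140)), (np.float64(0.06), np.int64(155)), (np.float64(0.064), np.int64(174)), (np.float64(0.068), np.int64(141)), (np.float64(0.072), np.int64(180)), (np.float64(0.076), np.int64(181)), (np.float64(0.08), np.int64(151)), (np.float64(0.084), np.int64(206)), (np.float64(0.088), np.int64(197)), (np.float64(0.092), np.int64(145)), (np.float64(0.096), np.int64(222)), (np.float64(0.1), np.int64(174)), (np.float64(0.104), np.int64(133)), (np.float64(0.108), np.int64(3517)), (np.float64(0.112), np.int64(1445)), (np.float64(0.116), np.int64
[... 730 characters left out ...]
0.5705 0.0532]
hi[124. 202.] 503 [ 0.5747 -0.0472] [0.0694 0.0125] 86.05 z 0.1371 mean [ 0.5732 -0.0454]
hi[262. 205.] 82 [0.5778 0.1523] [0.0142 0.0088] 0.0 z 0.1316 mean [0.5777 0.1523]
hi[169. 227.] 491 [0.5168 0.097 ] [0.0174 0.0076] 57.47 z 0.3726 mean [0.5159 0.0967]
pin 791 [0.5099 0.331 ] [0.1811 0.0403] 26.26 z 0.0108 mean [0.5164 0.3365]
front [ 0.9994902   0.03192694  0.44333753 -0.10523333]
bottle 382 top 0.07837967208273477 [ 0.4327 -0.3598] 0.021929604932665825 [ 0.42597474 -0.36736974]
jar 367 top 0.09406313162646775 [ 0.4258 -0.2128] 0.022724736481904984 [ 0.41986985 -0.22258304]
pink 425 top 0.07840729203652279 [ 0.4583 -0.4523] 0.022311562672257423 [ 0.45089628 -0.45983819]
```

Call:
send_rows(plan=[[[-1,-0.25,-1,-0.2,0],[-1,-0.25,-1,-0.2,0],[-1,-0.25,-1,-0.2,0],[-1,-0.25,-1,-0.2,0],[-1,-0.25,-1,-0.2,0],[-1,-0.25,-1,-0.2,0]]])

```text
t: 2.2
tool_pos: [0.4724, -0.0566, 0.3057]
orientation: [-0.007, -3.14, 0.003]
force: [-0.3, 0.8, -1.0]
opening: 0.0932
gripper_force: 0.0
```

Call:
send_rows(plan=[[[-1,-0.11,-1,-0.1,0],[-1,-0.11,-1,-0.1,0],[-1,-0.11,-1,-0.1,0],[-1,-0.11,-1,-0.1,0],[-1,-0.11,-1,-0.1,0],[-1,-0.11,-1,-0.1,0],[-1,-0.11,-1,-0.1,0],[-1,-0.11,-1,-0.1,0]]])

```text
t: 2.87
tool_pos: [0.453, -0.251, 0.2872]
orientation: [0.0, 3.141, 0.001]
force: [0.8, 0.6, 0.5]
opening: 0.0925
gripper_force: 0.0
```

```bash
cat >> h.py <<'E'
def tops(P,x,y,h):
    z=P[...,2]; m=(np.hypot(P[...,0]-x,P[...,1]-y)<.045)&(z>h-.008)&(z<h+.006)
    c,r=cv2.minEnclosingCircle(P[m][:,:2].astype(np.float32)); return m.sum(),np.round(c,4),round(r,4),P[m].mean(0).round(4)
E
python3 - <<'E'
from h import *
s=telemetry.read_state(); print(s["t"],s["tool_pos"],s["orientation"],s["q"].round(2))
W=grab("wrist"); P=cloud(W[1],W[2],W[3]); np.savez("w2.npz",im=W[0],d=W[1],K=W[2],T=W[3])
for n,x,y,h in(("bottle",.4327,-.36,.08),("jar",.4258,-.2128,.096),("pink",.458,-.452,.08)):
    m=np.hypot(P[...,0]-x,P[...,1]-y)<.05
    print(n,m.sum(),tops(P,x,y,h)) if m.sum()>50 else print(n,"no")
v,u=np.where(np.hypot(P[...,0]-.4327,P[...,1]+.36)<.02); print(u.mean(),v.mean(), W[0][v,u].mean(0))
S=np.load("w1.npz"); P=cloud(S["d"],S["K"],S["T"]); v,u=np.mgrid[:384,:512]; z=P[...,2]
m=(u>335)&(u<395)&(v>90)&(v<180)&(z>.006)&(z<.03)
n,l,s_,c=cv2.connectedComponentsWithStats(m.astype(np.uint8)); m=l==1+np.argmax(s_[1:,4])
q=P[m][:,:2].astype(np.float32); f=cv2.fitLine(q,cv2.DIST_HUBER,0,.01,.01).ravel(); print("shaft",f,np.degrees(np.arctan2(f[1],f[0])))
m=(u>335)&(u<395)&(v>90)&(v<200)&(z>.006)&(z<.03); t=(P[m][:,:2]-f[2:])@f[:2]; a,b=np.sort(t)[[2,-3]]; print("ends",f[2:]+a*f[:2],f[2:]+b*f[:2],b-a)
# box front outer edge
m=(z>.095)&(z<.12)&(np.abs(P[...,1]+.045)<.05)&(P[...,0]<.47); q=P[m]; print("front wall",len(q),np.percentile(q[:,0],[1,50,99]), np.median(q[:,2]))
for y0 in(-.0,-.09):
  k=np.abs(q[:,1]-y0)<.008; print(y0,k.sum(),np.percentile(q[k,0],[2,98]) if k.sum()>5 else "")
# lid front edge
m=(np.abs(z-.1105)<.003)&(np.abs(P[...,1]+.045)<.03)&(P[...,0]>.47); print("lid near edge",np.percentile(P[m][:,0],[1,5]))
E
```

```text
2.8667 [ 0.45297209 -0.25096995  0.28724583] [4.11825796e-04 3.14123865e+00 6.78778996e-04] [-0.61 -0.11  1.59  0.    1.67 -2.18]
bottle 5000 (np.int64(785), array([ 0.4367, -0.3614]), 0.0218, array([ 0.4356, -0.3604,  0.0793]))
jar 37474 (np.int64(850), array([ 0.4296, -0.2162]), 0.0217, array([ 0.4288, -0.2163,  0.0954]))
pink 3171 (np.int64(768), array([ 0.4617, -0.4548]), 0.0219, array([ 0.4611, -0.4533,  0.0793]))
183.23734533183352 151.4015748031496 [145.33295838 147.03824522 146.20472441]
shaft [0.91493016 0.4036122  0.4941668  0.3268268 ] 23.804188
ends [0.42648831 0.29697113] [0.59110494 0.3695901 ] 0.17992261589165381
front wall 429 [0.43334004 0.43999475 0.44671588] 0.11083283891221574
-0.0 57 [0.43997002 0.44672043]
-0.09 57 [0.43320333 0.44131639]
lid near edge [0.54285712 0.54598808]
```

Call:
send_rows(plan=[[[-1,-0.085,-0.545,-0.6,-1],[-1,-0.085,-0.545,-0.6,-1],[-1,-0.085,-0.545,-0.6,-1],[-1,-0.085,-0.545,-0.6,-1],[-1,-0.085,-0.545,-0.6,-1],[-1,-0.085,-0.545,-0.6,-1],[-1,-0.085,-0.545,-0.6,-1],[-1,-0.085,-0.545,-0.6,-1],[-1,-0.085,-0.545,-0.6,-1],[-1,-0.085,-0.545,-0.6,-1],[-1,-0.085,-0.545,-0.6,-1]]])

```text
t: 3.83
tool_pos: [0.4366, -0.3598, 0.1675]
orientation: [1.566, 2.723, -0.0]
force: [-0.3, 0.2, -0.8]
opening: 0.093
gripper_force: 0.0
```

Call:
send_rows(plan=[[[-1,0,0,-0.15,0],[-1,0,0,-0.3,0],[-1,0,0,-0.45,0],[-1,0,0,-0.545,0],[-1,0,0,-0.545,0],[0.4,0,0,-0.545,0],[0.4,0,0,-0.545,0],[0.4,0,0,-0.545,0],[0.4,0,0,-0.545,0],[0.4,0,0,-0.545,0],[0.4,0,0,-0.545,0],[0.4,0,0,-0.545,0],[0.4,0,0,-0.545,0]]], force=15)

```text
t: 4.92
tool_pos: [0.4356, -0.3612, 0.0583]
orientation: [1.572, 2.72, -0.0]
force: [0.2, -0.2, 0.7]
opening: 0.0441
gripper_force: 0.1
```

Call:
send_rows(plan=[[[1,0,0,0,0],[1,0,0,0,0],[1,0,0,0,0],[1,0,0,0.1,0],[1,0,0,0.3,0],[1,0,0,0.5,0],[1,0,0,0.7,0],[1,0,0,0.85,0],[1,0,0,0.85,0]]], force=15)

```text
t: 5.67
tool_pos: [0.4381, -0.3636, 0.2366]
orientation: [1.566, 2.71, -0.005]
force: [0.5, -0.6, 0.3]
opening: 0.0432
gripper_force: 15.0
```

Call:
send_rows(plan=[[[1,0.02,0.15,0,0.1],[1,0.05,0.3,0,0.22],[1,0.08,0.45,0,0.34],[1,0.1,0.6,0,0.46],[1,0.12,0.75,0,0.58],[1,0.14,0.9,0,0.7],[1,0.16,1,0,0.82],[1,0.16,1,0,0.933]]])

```text
t: 6.33
tool_pos: [0.4678, -0.1574, 0.2273]
orientation: [-0.097, -3.14, -0.003]
force: [-0.3, 0.5, -1.1]
opening: 0.0432
gripper_force: 15.0
```

Call:
send_rows(plan=[[[1,0.03,0.15,0,0],[1,0.06,0.3,0,0],[1,0.1,0.45,0,0],[1,0.116,0.596,0,0],[1,0.116,0.596,0,0],[1,0.116,0.596,0,0],[1,0.116,0.596,0,0]]])

```text
t: 6.92
tool_pos: [0.4904, -0.0421, 0.2274]
orientation: [-0.11, -3.139, 0.001]
force: [-0.1, -0.2, 0.1]
opening: 0.043
gripper_force: 15.0
```

```bash
python3 - <<'E'
from h import *
s=telemetry.read_state(); print(s["t"],s["tool_pos"],s["orientation"])
im,d,K,T,c=grab("scene"); a=cv2.resize(im[80:260,180:360],None,fx=3.2,fy=3.2,interpolation=cv2.INTER_CUBIC); cv2.imwrite("pics/s2.png",a)
E
```

```text
6.9167 [ 0.49041445 -0.04214676  0.22741763] [-1.10459817e-01 -3.13869698e+00  6.16552711e-04]
```

View pics/s2.png

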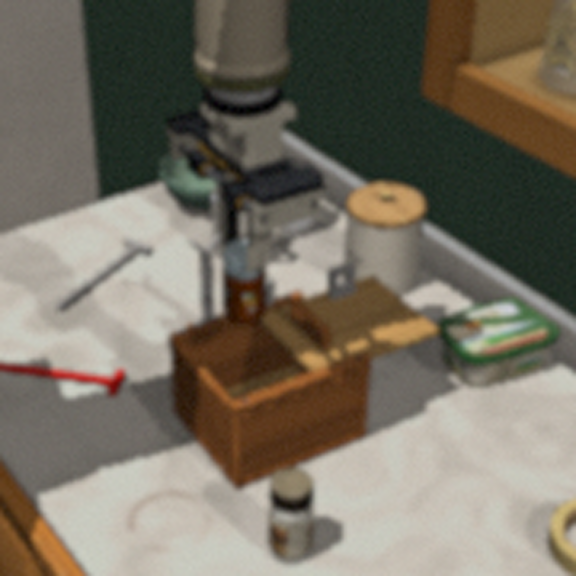

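The bottle hangs upright between the fingers (crop 243,280), above the mouth. Lowering it now.

Call:
send_rows(plan=[[[1,0,0,-0.1,0],[1,0,0,-0.2,0],[1,0,0,-0.3,0],[1,0,0,-0.4,0],[1,0,0,-0.5,0],[1,0,0,-0.6,0],[1,0,0,-0.68,0],[1,0,0,-0.72,0],[1,0,0,-0.745,0],[1,0,0,-0.76,0],[1,0,0,-0.77,0],[1,0,0,-0.77,0],[1,0,0,-0.77,0]]])

```text
t: 8.05
tool_pos: [0.4914, -0.0421, 0.0749]
orientation: [0.112, 3.138, -0.0]
force: [0.2, 0.2, -0.7]
opening: 0.0432
gripper_force: 15.0
```

Call:
send_rows(plan=[[[1,0,0,-0.005,0],[1,0,0,-0.01,0],[1,0,0,-0.01,0]]])

```text
t: 8.3
tool_pos: [0.4909, -0.0419, 0.0722]
orientation: [0.111, 3.139, -0.0]
force: [0.3, 0.6, -0.5]
opening: 0.0429
gripper_force: 15.0
```

Call:
send_rows(plan=[[[-0.2,0,0,0,0],[-0.2,0,0,0,0],[-0.2,0,0,0,0],[-0.2,0,0,0,0],[-0.2,0,0,0,0],[-0.2,0,0,0.1,0],[-0.2,0,0,0.2,0],[-0.2,0,0,0.4,0],[-0.2,0,0,0.6,0],[-0.2,0,0,0.8,0],[-0.2,0,0,0.9,0],[-0.2,0,0,0.9,0]]])

```text
t: 9.3
tool_pos: [0.4936, -0.0424, 0.2588]
orientation: [0.111, 3.13, -0.002]
force: [0.7, -0.4, 0.1]
opening: 0.0556
gripper_force: 0.0
```

```bash
python3 - <<'E'
from h import *
s=telemetry.read_state(); print(s["t"],s["tool_pos"],s["opening"])
W=grab("wrist"); P=cloud(W[1],W[2],W[3]); cv2.imwrite("pics/w3.png",W[0])
print(tops(P,.4913,-.0418,.094))
v,u=np.mgrid[:384,:512];z=P[...,2]
m=(z>.132)&(z<.142)&(np.abs(P[...,1]+.045)<.045)&(P[...,0]>.53)&(P[...,0]<.62)
print("pull",m.sum(),[np.round(k,4) for k in cv2.minAreaRect(P[m][:,:2].astype(np.float32))] if m.sum()>5 else "")
E
```

```text
9.3 [ 0.49361654 -0.04242157  0.25880504] 0.05558263728731877
(np.int64(927), array([ 0.4915, -0.0415]), 0.0218, array([ 0.4904, -0.0415,  0.0934]))
pull 633 [array([ 0.5743, -0.0478]), array([0.0688, 0.0119]), np.float64(85.8081)]
```

View pics/w3.png

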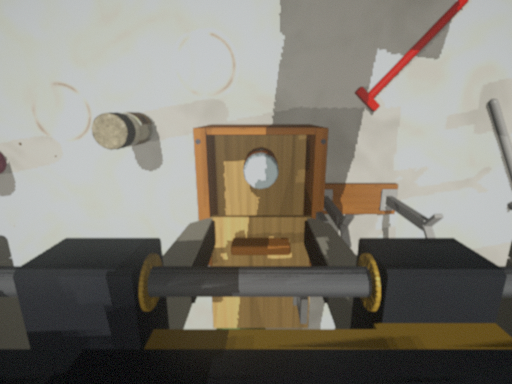

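Bottle stands upright inside the box (261,170). Now grip the lid's pull bar (261,246).

Call:
send_rows(plan=[[[-0.2,0.1,0,0,-0.1],[-0.2,0.2,0,0,-0.2],[-0.2,0.3,-0.026,-0.1,-0.3],[-0.2,0.414,-0.026,-0.2,-0.4],[-0.2,0.414,-0.026,-0.2,-0.52],[-0.2,0.414,-0.026,-0.2,-0.64],[-0.2,0.414,-0.026,-0.2,-0.75]]])

```text
t: 9.93
tool_pos: [0.5722, -0.0468, 0.2083]
orientation: [-1.311, -2.849, 0.002]
force: [1.0, 0.2, -0.1]
opening: 0.0556
gripper_force: 0.0
```

Call:
send_rows(plan=[[[-0.2,0,0,0,-0.75],[-0.2,0,0,0,-0.75],[-0.2,0,0,0,-0.75],[-0.2,0,0,0,-0.75],[-0.2,0,0,0,-0.75],[-0.2,0,0,0,-0.75],[-0.2,0,0,0,-0.75],[-0.2,0,0,-0.12,-0.75],[-0.2,0,0,-0.25,-0.75],[-0.2,0,0,-0.35,-0.75],[-0.2,0,0,-0.39,-0.75],[-0.2,0,0,-0.39,-0.75],[1,0,0,-0.39,-0.75],[1,0,0,-0.39,-0.75],[1,0,0,-0.39,-0.75],[1,0,0,-0.39,-0.75],[1,0,0,-0.39,-0.75],[1,0,0,-0.39,-0.75],[1,0,0,-0.39,-0.75]]], force=20)

```text
t: 11.52
tool_pos: [0.5737, -0.0471, 0.1344]
orientation: [2.299, 2.141, 0.001]
force: [-0.2, -0.1, -0.2]
opening: 0.0137
gripper_force: 0.0
```

Call:
send_rows(plan=[[[1,0,0,0,0],[1,0,0,0,0],[1,0,0,0,0],[1,-0.03,0.002,0,0],[1,-0.08,0.006,0,0],[1,-0.14,0.01,0,0],[1,-0.2,0.014,0,0],[1,-0.26,0.018,0,0],[1,-0.32,0.022,0,0],[1,-0.38,0.027,0,0],[1,-0.43,0.03,0,0],[1,-0.46,0.032,0,0],[1,-0.48,0.034,0,0],[1,-0.49,0.034,0,0],[1,-0.49,0.034,0,0]]], force=20)

```text
t: 12.77
tool_pos: [0.4755, -0.0403, 0.1342]
orientation: [2.299, 2.141, 0.0]
force: [-0.7, -1.1, 0.5]
opening: 0.0003
gripper_force: 0.0
```

```bash
python3 - <<'E'
from h import *
s=telemetry.read_state(); print(s["t"],s["tool_pos"],s["opening"],s["force"],s["gripper_force"])
im,d,K,T,c=grab("scene"); a=cv2.resize(im[80:260,180:360],None,fx=3.2,fy=3.2,interpolation=cv2.INTER_CUBIC); cv2.imwrite("pics/s3.png",a)
E
```

```text
12.7667 [ 0.4754654  -0.04031015  0.13416734] 0.00029274296476938116 [-0.67956729 -1.07826336  0.5054147 ] 0.0
```

View pics/s3.png

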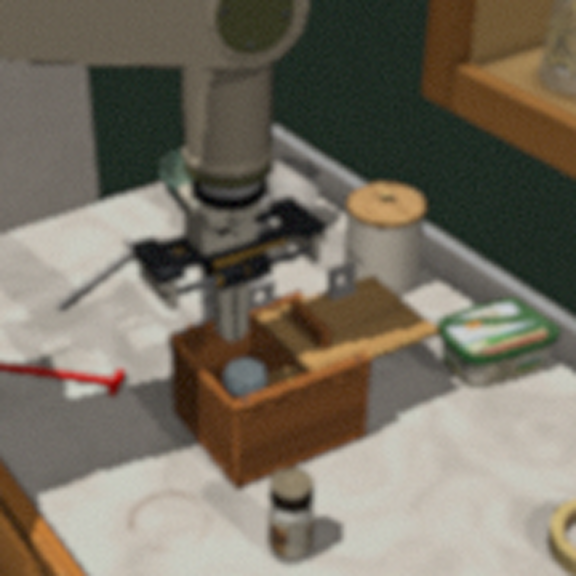

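Gripper is shut with nothing in it, and the lid still looks open (bar at crop 312,325), so the bar slipped out. I'll measure how far it moved and where the bottle is.

```bash
python3 - <<'E'
from h import *
im,d,K,T,c=grab("scene")
S=np.load("scene0.npz")
for n,dd in(("before",S["d"]),("now",d)):
    P=cloud(dd,K,T); z=P[...,2]
    m=(z>.128)&(z<.144)&(np.abs(P[...,1]+.045)<.045)&(P[...,0]>.5)&(P[...,0]<.63); print(n,"pull",m.sum(),P[m].mean(0).round(4))
    m=(z>.128)&(z<.15)&(np.abs(P[...,1]-.0)<.03)&(P[...,0]>.6)&(P[...,0]<.7); print("eye",m.sum(),P[m].mean(0).round(4))
    m=(z>.085)&(z<.1)&(np.abs(P[...,1]+.04)<.035)&(P[...,0]>.46)&(P[...,0]<.52); print("bottle?",m.sum(),P[m].mean(0).round(4) if m.sum() else "")
E
```

```text
before pull 57 [ 0.5694 -0.0468  0.1351]
eye 42 [6.480e-01 5.000e-04 1.394e-01]
bottle? 0 
now pull 56 [ 0.5696 -0.0478  0.1351]
eye 40 [6.480e-01 5.000e-04 1.399e-01]
bottle? 90 [ 0.486  -0.0417  0.0915]
```

```bash
python3 - <<'E'
from h import *
for n in("scene","side"):
    im,d,K,T,c=grab(n); P=cloud(d,K,T); z=P[...,2]
    m=(np.abs(P[...,0]-.4755)<.03)&(np.abs(P[...,1]+.0403)<.02)&(z>.1)&(z<.2)
    q=P[m]; print(n,len(q)); 
    for a in np.arange(.1,.2,.01):
        k=q[(q[:,2]>=a)&(q[:,2]<a+.01)]
        if len(k): print(round(a,2),len(k),k.mean(0).round(4))
s=telemetry.read_state();print(s["q"],s["tool_pos"])
E
```

```text
scene 132
0.14 6 [ 0.4732 -0.0447  0.1468]
0.15 20 [ 0.4706 -0.0453  0.1555]
0.16 25 [ 0.4675 -0.0442  0.1652]
0.17 23 [ 0.4689 -0.0443  0.1751]
0.18 29 [ 0.4687 -0.0442  0.1851]
0.19 29 [ 0.4697 -0.0442  0.1951]
side 152
0.14 9 [ 0.477  -0.0325  0.1473]
0.15 23 [ 0.474  -0.0328  0.1556]
0.16 27 [ 0.4717 -0.0332  0.1647]
0.17 29 [ 0.4734 -0.0315  0.1751]
0.18 32 [ 0.4746 -0.0317  0.185 ]
0.19 32 [ 0.4724 -0.033   0.1947]
[-1.92022371e-01 -1.59884686e-01  1.91011510e+00  1.83922457e-05
  1.39128462e+00 -1.20896206e-01] [ 0.47583512 -0.040345    0.13405753]
```

```bash
python3 - <<'E'
from h import *
S=np.load("side0.npz"); P=cloud(S["d"],S["K"],S["T"]); z=P[...,2]
r=P[...,:2]-[.2443,.5474]; ty=r@[.407,.913]; tx=r@[-.913,.407]
for sgn in(1,-1):
  m=(np.abs(tx)<.02)&(ty*sgn>.035)&(ty*sgn<.075)&(z>.15)&(z<.3); print("open: tip z",sgn,np.sort(z[m])[:8].round(4),m.sum(), np.abs(ty[m]).min(),np.abs(ty[m]).max())
im,d,K,T,c=grab("side"); P=cloud(d,K,T); z=P[...,2]
m=(np.abs(P[...,0]-.4755)<.03)&(np.abs(P[...,1]+.0403)<.02)&(z>.13)&(z<.3); print("shut",np.sort(z[m])[:8].round(4))
E
```

```text
open: tip z 1 [0.2161 0.2167 0.2179 0.219  0.2202 0.2203 0.2203 0.2204] 411 0.04667782887268227 0.06534796158630282
open: tip z -1 [0.2171 0.2175 0.2177 0.2177 0.218  0.2183 0.2184 0.2185] 459 0.04456262367962631 0.06444064624721607
shut [0.1444 0.1445 0.1466 0.1468 0.1478 0.1482 0.1487 0.1504]
```

The cameras show the tips sit about 10 mm behind the TCP (z 0.144 when the TCP is at 0.134), not 17 mm ahead of it. The fingers therefore closed just above the bar. I'll go back and regrip about 28 mm deeper.

Call:
send_rows(plan=[[[-0.2,0,0,0.15,0],[-0.2,0.1,-0.007,0.15,0],[-0.2,0.2,-0.014,0.15,0],[-0.2,0.3,-0.021,0.15,0],[-0.2,0.4,-0.028,0.15,0],[-0.2,0.49,-0.034,0.15,0],[-0.2,0.49,-0.034,0.15,0],[-0.2,0.49,-0.034,0.15,0],[-0.2,0.49,-0.034,0.15,0],[-0.2,0.49,-0.034,0.05,0],[-0.2,0.49,-0.034,-0.05,0],[-0.2,0.49,-0.034,-0.1,0],[-0.2,0.49,-0.034,-0.13,0],[-0.2,0.49,-0.034,-0.13,0]]])

```text
t: 14.18
tool_pos: [0.5721, -0.0469, 0.1066]
orientation: [-2.297, -2.14, 0.003]
force: [-0.8, 0.1, 0.5]
opening: 0.0559
gripper_force: 0.0
```

Call:
send_rows(plan=[[[1,0,0,0,0],[1,0,0,0,0],[1,0,0,0,0],[1,0,0,0,0],[1,0,0,0,0],[1,0,0,0,0],[1,0,0,0,0],[1,0,0,0,0],[1,0,0,0,0],[1,0,0,0,0]]], force=20)

```text
t: 15.02
tool_pos: [0.5738, -0.0471, 0.1082]
orientation: [2.299, 2.141, 0.0]
force: [0.3, -0.5, 0.3]
opening: 0.0119
gripper_force: 20.0
```

Gripped at 11.9 mm. Now slide it shut.

Call:
send_rows(plan=[[[1,-0.03,0.002,0,0],[1,-0.08,0.006,0,0],[1,-0.14,0.01,0,0],[1,-0.2,0.014,0,0],[1,-0.26,0.018,0,0],[1,-0.32,0.022,0,0],[1,-0.38,0.027,0,0],[1,-0.43,0.03,0,0],[1,-0.46,0.032,0,0],[1,-0.48,0.034,0,0],[1,-0.49,0.034,0,0],[1,-0.49,0.034,0,0]]])

```text
t: 16.02
tool_pos: [0.4768, -0.0403, 0.1082]
orientation: [2.297, 2.139, 0.004]
force: [8.3, -1.5, -5.1]
opening: 0.0121
gripper_force: 20.0
```

Call:
send_rows(plan=[[[1,-0.01,0,0,0],[1,-0.02,0.001,0,0],[1,-0.03,0.002,0,0],[1,-0.03,0.002,0,0]]])

```text
t: 16.35
tool_pos: [0.476, -0.0403, 0.1083]
orientation: [2.292, 2.134, 0.016]
force: [40.8, -2.5, -30.0]
opening: 0.0136
gripper_force: 20.0
```

Call:
send_rows(plan=[[[1,0.03,-0.002,0,0],[1,0.03,-0.002,0,0],[-0.2,0.03,-0.002,0,0],[-0.2,0.03,-0.002,0,0],[-0.2,0.03,-0.002,0,0],[-0.2,0.03,-0.002,0,0],[-0.2,0.03,-0.002,0.1,0],[-0.2,0.03,-0.002,0.3,0],[-0.2,0.03,0.2,0.5,0],[-0.2,0.03,0.4,0.7,0],[-1,0.03,0.6,0.9,0],[-1,0.03,0.8,1,0],[-1,0.03,1,1,0],[-1,0.03,1,1,0]]])

```text
t: 17.52
tool_pos: [0.4755, 0.1616, 0.3101]
orientation: [2.299, 2.139, 0.003]
force: [1.7, -0.3, 0.2]
opening: 0.0778
gripper_force: 0.0
```

```bash
python3 - <<'E'
from h import *
s=telemetry.read_state(); print(s["t"],s["tool_pos"],s["orientation"],s["q"].round(2),s["opening"])
im,d,K,T,c=grab("scene"); P=cloud(d,K,T); z=P[...,2]
m=(z>.128)&(z<.144)&(np.abs(P[...,1]+.045)<.045)&(P[...,0]>.43)&(P[...,0]<.63); print("pull scene",m.sum(),P[m].mean(0).round(4))
W=grab("wrist"); P=cloud(W[1],W[2],W[3]); z=P[...,2]; np.savez("w4.npz",im=W[0],d=W[1],K=W[2],T=W[3]); cv2.imwrite("pics/w4.png",W[0])
m=(z>.128)&(z<.15)&(P[...,0]>.43)&(P[...,0]<.6)&(np.abs(P[...,1]-.04)<.15)
n,l,s_,c=cv2.connectedComponentsWithStats(m.astype(np.uint8))
for i in range(1,n):
    if s_[i,4]>15: q=P[l==i]; r=cv2.minAreaRect(q[:,:2].astype(np.float32)); print(c[i].round(),s_[i,4],np.round(r[0],4),np.round(r[1],4),round(r[2],1),q[:,2].max().round(3))
E
```

```text
17.5167 [0.47546533 0.16159956 0.3100668 ] [2.29912111 2.13918167 0.00296203] [ 0.23 -0.16  1.59 -0.    1.71  0.3 ] 0.07782992084945813
pull scene 64 [ 0.4713 -0.0425  0.1348]
[318. 179.] 68 [0.5523 0.155 ] [0.0095 0.0132] 86.3 0.138
[340. 179.] 89 [0.5803 0.153 ] [0.014  0.0098] 1.4 0.137
[314. 250.] 65 [0.5448 0.055 ] [0.0105 0.0125] 85.6 0.138
[270. 312.] 262 [ 0.4782 -0.0361] [0.0539 0.0117] 86.4 0.14
```

View pics/w4.png

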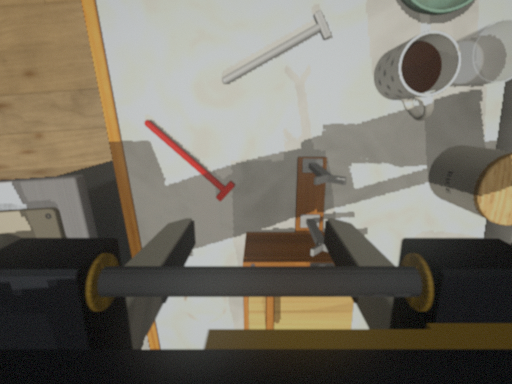

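Lid moved 98 mm to its stop and is shut. In this view the steel pin has its tip at (226,79) and bar at (321,22). Measuring it again from here.

```bash
python3 - <<'E'
from h import *
S=np.load("w4.npz"); P=cloud(S["d"],S["K"],S["T"]); z=P[...,2]
v,u=np.mgrid[:384,:512]
m=(u>215)&(u<340)&(v<95)&(z>.005)&(z<.03)
n,l,s_,c=cv2.connectedComponentsWithStats(m.astype(np.uint8)); m=l==1+np.argmax(s_[1:,4])
q=P[m]; xy=q[:,:2].astype(np.float32)
f=cv2.fitLine(xy[u[m]<305],cv2.DIST_HUBER,0,.01,.01).ravel(); 
if f[0]<0:f[:2]*=-1
t=(xy-f[2:])@f[:2]; a,b=np.sort(t)[[2,-3]]; print(m.sum(),f,np.degrees(np.arctan2(f[1],f[0])),"tip",f[2:]+a*f[:2],"bar",f[2:]+b*f[:2],b-a,"origin",f[2:]+(b-.097)*f[:2],f[2:]+(a+.085)*f[:2])
w=(xy-f[2:])@[-f[1],f[0]]; k=t>b-.012; print("bar lateral",w[k].min(),w[k].max())
E
```

```text
1151 [0.91370654 0.4063747  0.51403356 0.33558607] 23.977299 tip [0.42748564 0.29709354] bar [0.5924067  0.37044284] 0.18049675 origin [0.50377715 0.3310245 ] [0.5051507 0.3316354]
bar lateral -0.019609144 0.020138266
```

Call:
send_rows(plan=[[[-1,0.03,0.15,-0.1,-0.1],[-1,0.06,0.3,-0.25,-0.2],[-1,0.09,0.45,-0.4,-0.3],[-1,0.12,0.6,-0.55,-0.4],[-1,0.155,0.75,-0.7,-0.5],[-1,0.155,0.864,-0.85,-0.5],[-1,0.155,0.864,-0.95,-0.5],[-1,0.155,0.864,-0.95,-0.5]]])

```text
t: 18.28
tool_pos: [0.5023, 0.3314, 0.1108]
orientation: [2.773, 1.475, -0.018]
force: [-1.1, -0.3, -0.7]
opening: 0.0924
gripper_force: 0.0
```

Call:
send_rows(plan=[[[-1,0,0,0,-0.12],[-1,0,0,0,-0.24],[-1,0,0,0,-0.36],[-1,0,0,0,-0.48],[-1,0,0,0,-0.533],[-1,0,0,-0.15,-0.533],[-1,0,0,-0.3,-0.533],[-1,0,0,-0.42,-0.533],[-1,0,0,-0.52,-0.533],[-1,0,0,-0.57,-0.533],[-1,0,0,-0.59,-0.533],[-1,0,0,-0.605,-0.533],[-1,0,0,-0.615,-0.533],[-1,0,0,-0.615,-0.533]]])

```text
t: 19.45
tool_pos: [0.5076, 0.3332, -0.0036]
orientation: [-3.073, -0.651, -0.003]
force: [-0.3, 0.6, -0.3]
opening: 0.093
gripper_force: 0.0
```

Call:
send_rows(plan=[[[-1,0,0,-0.005,0],[-1,0,0,-0.01,0],[0.3,0,0,-0.01,0],[0.3,0,0,-0.01,0],[0.3,0,0,-0.01,0],[1,0,0,-0.01,0],[1,0,0,-0.01,0],[1,0,0,-0.01,0],[1,0,0,-0.01,0],[1,0,0,-0.01,0],[1,0,0,-0.01,0],[1,0,0,-0.01,0],[1,0,0,-0.01,0],[1,0,0,-0.01,0],[1,0,0,-0.01,0],[1,0,0,-0.01,0],[1,0,0,-0.01,0]]], force=30)

```text
t: 20.87
tool_pos: [0.5065, 0.3329, -0.0069]
orientation: [-3.073, -0.652, -0.0]
force: [-0.3, -0.6, 0.4]
opening: 0.0108
gripper_force: 30.0
```

Call:
send_rows(plan=[[[1,0,0,0.05,0],[1,0,0,0.1,0],[1,0,0,0.2,0],[1,0,0,0.3,0],[1,0,0,0.3,0]]])

```text
t: 21.28
tool_pos: [0.5098, 0.3347, 0.0591]
orientation: [-3.071, -0.651, -0.012]
force: [1.8, -0.2, 0.1]
opening: 0.0109
gripper_force: 30.0
```

```bash
cat > pin.py <<'E'
from h import *
# steel pin in side+scene: points near a line; print the height along the tool's fore-aft axis
s=telemetry.read_state(); M=R.from_rotvec(s["orientation"]).as_matrix(); tp=s["tool_pos"]
print(s["t"],tp.round(4),s["opening"],s["gripper_force"],s["force"].round(1))
for n in("side","scene"):
    im,d,K,T,c=grab(n); P=cloud(d,K,T); L=(P-tp)@M
    m=(np.abs(L[...,1])<.025)&(L[...,2]>-.03)&(L[...,2]<.06)&(np.abs(L[...,0])<.12)&(P[...,2]>.014)
    for a in np.arange(-.11,.11,.02):
        k=L[m&(L[...,0]>=a)&(L[...,0]<a+.02)]
        if len(k)>3: print(n,round(a+.01,3),len(k),"y",np.median(k[:,1]).round(4),"w",np.ptp(k[:,1]).round(3),"zworld",(tp[2]-np.median(k[:,2])).round(4))
    k=L[m]; print("extent",k[:,0].min().round(4),k[:,0].max().round(4))
E
python3 pin.py
```

```text
21.2833 [0.5098 0.3347 0.0591] 0.010912989272287201 30.000303089618683 [ 1.8 -0.2  0.1]
side -0.08 32 y -0.0036 w 0.013 zworld 0.0737
side -0.06 30 y -0.0038 w 0.012 zworld 0.0742
side -0.04 30 y -0.0046 w 0.008 zworld 0.0739
side -0.02 29 y -0.0049 w 0.009 zworld 0.074
side 0.0 40 y -0.0187 w 0.031 zworld 0.0814
side 0.02 28 y -0.0045 w 0.011 zworld 0.0736
side 0.04 30 y -0.0048 w 0.009 zworld 0.0741
side 0.06 30 y -0.0048 w 0.009 zworld 0.074
side 0.08 54 y -0.006 w 0.04 zworld 0.0753
side 0.1 10 y -0.0108 w 0.035 zworld 0.0763
extent -0.0863 0.0933
scene -0.08 12 y -0.0002 w 0.008 zworld 0.0722
scene -0.06 12 y -0.0003 w 0.008 zworld 0.0733
scene -0.04 10 y -0.0006 w 0.01 zworld 0.0703
scene -0.02 21 y 0.0006 w 0.034 zworld 0.0754
scene 0.0 23 y -0.0106 w 0.042 zworld 0.0796
scene 0.04 8 y 0.0001 w 0.011 zworld 0.071
scene 0.06 10 y -0.0027 w 0.012 zworld 0.0709
scene 0.08 16 y 0.0068 w 0.041 zworld 0.073
extent -0.0923 0.0911
```

The pin is held level and square: tip side −0.088, bar side +0.093 along the tool. Carrying it over the rest, turning +62°.

Call:
send_rows(plan=[[[1,0,0,0.15,0],[1,0,0,0.3,0],[1,0,0,0.45,0.05],[1,0,0,0.6,0.12],[1,0.05,-0.1,0.65,0.22],[1,0.1,-0.2,0.65,0.32],[1,0.15,-0.3,0.65,0.42],[1,0.2,-0.4,0.65,0.5],[1,0.24,-0.5,0.65,0.5]]])

```text
t: 22.13
tool_pos: [0.5543, 0.2317, 0.1815]
orientation: [-2.795, -1.433, 0.003]
force: [0.3, 0.4, -0.9]
opening: 0.0113
gripper_force: 30.0
```

Call:
send_rows(plan=[[[1,0,-0.08,0,0.1],[1,0.01,-0.16,0,0.2],[1,0.02,-0.25,0,0.3],[1,0.03,-0.34,0,0.4],[1,0.041,-0.43,0,0.48],[1,0.041,-0.53,0,0.533],[1,0.041,-0.53,0,0.533],[1,0.041,-0.53,0,0.533],[1,0.041,-0.53,0,0.533],[1,0.041,-0.53,0,0.533]]])

```text
t: 22.97
tool_pos: [0.5624, 0.1277, 0.1825]
orientation: [-2.299, -2.14, 0.001]
force: [-0.3, 0.9, -0.6]
opening: 0.0113
gripper_force: 30.0
```

```bash
cat >> pin.py <<'E'
E
python3 pin.py; python3 - <<'E'
from h import *
s=telemetry.read_state(); M=R.from_rotvec(s["orientation"]).as_matrix(); print(M[:2,:2].round(4), s["q"].round(2))
O=np.array([.5212,-.0439]); a=np.radians(-4.0); e=np.array([[np.cos(a),np.sin(a)],[-np.sin(a),np.cos(a)]])
print("TCP in box",e@(s["tool_pos"][:2]-O))
E
```

```text
22.9667 [0.5624 0.1277 0.1825] 0.011309859171299062 29.999327659606934 [-0.3  0.9 -0.6]
side -0.1 62 y 0.0028 w 0.036 zworld 0.1377
side -0.08 25 y -0.0013 w 0.041 zworld 0.1354
side -0.06 23 y -0.0046 w 0.041 zworld 0.1914
side -0.04 13 y -0.0052 w 0.007 zworld 0.197
side 0.0 61 y -0.0022 w 0.042 zworld 0.2048
side 0.02 40 y -0.001 w 0.038 zworld 0.195
side 0.04 29 y -0.0048 w 0.041 zworld 0.1365
side 0.06 19 y -0.0047 w 0.009 zworld 0.1988
side 0.08 21 y -0.0058 w 0.039 zworld 0.1994
side 0.1 47 y -0.0007 w 0.038 zworld 0.1947
extent -0.1199 0.0965
scene -0.1 38 y -0.0098 w 0.035 zworld 0.1417
scene -0.08 25 y -0.0057 w 0.037 zworld 0.1365
scene -0.06 17 y -0.0066 w 0.019 zworld 0.1976
scene -0.04 12 y -0.0058 w 0.008 zworld 0.1977
scene -0.02 13 y -0.007 w 0.024 zworld 0.1977
scene 0.0 41 y -0.0014 w 0.039 zworld 0.203
scene 0.02 10 y 0.0071 w 0.035 zworld 0.1311
scene 0.04 11 y 0.0013 w 0.036 zworld 0.1337
scene 0.06 10 y -0.0074 w 0.006 zworld 0.1973
scene 0.08 28 y -0.0091 w 0.034 zworld 0.1975
scene 0.1 6 y -0.0015 w 0.034 zworld 0.1999
extent -0.1195 0.0992
[[ 0.0705  0.9975]
 [ 0.9975 -0.0705]] [0.13 0.08 1.59 0.   1.48 0.2 ]
TCP in box [0.02922348 0.17414225]
```

Call:
send_rows(plan=[[[1,0,0,-0.08,0],[1,0,0,-0.16,0],[1,0,0,-0.23,0],[1,0,0,-0.28,0],[1,0,0,-0.305,0],[1,0,0,-0.32,0],[1,0,0,-0.33,0],[1,0,0,-0.335,0],[1,0,0,-0.335,0]]])

```text
t: 23.82
tool_pos: [0.5632, 0.127, 0.1166]
orientation: [2.299, 2.141, 0.001]
force: [0.5, 0.3, -1.6]
opening: 0.0105
gripper_force: 30.0
```

Call:
send_rows(plan=[[[1,0,0,-0.005,0],[1,0,0,-0.01,0],[1,0,0,-0.01,0]]])

```text
t: 24.07
tool_pos: [0.5638, 0.127, 0.1154]
orientation: [2.298, 2.14, 0.003]
force: [0.6, -0.1, 4.3]
opening: 0.0107
gripper_force: 30.0
```

Call:
send_rows(plan=[[[0.3,0,0,0,0],[0.3,0,0,0,0],[0.3,0,0,0,0],[0.3,0,0,0,0],[0.3,0,0,0,0],[0.3,0,0,0.1,0],[0.3,0,0,0.2,0],[0.3,0,0,0.35,0],[0.3,0,0,0.5,0],[0.3,0,0,0.5,0]]])

```text
t: 24.9
tool_pos: [0.5659, 0.1274, 0.2214]
orientation: [2.295, 2.137, 0.013]
force: [0.9, 0.3, 1.9]
opening: 0.0326
gripper_force: 0.0
```

```bash
cat > rest.py <<'E'
from h import *
import sys
O=np.array([.5212,-.0439]); a=np.radians(-4.0); e=np.array([[np.cos(a),np.sin(a)],[-np.sin(a),np.cos(a)]])
s=telemetry.read_state(); print(s["t"],s["tool_pos"].round(4),s["opening"],"tcp box",(e@(s["tool_pos"][:2]-O)).round(4))
for n in("side","scene"):
    im,d,K,T,c=grab(n); P=cloud(d,K,T); B=(P[...,:2]-O)@e.T; z=P[...,2]
    m=(np.abs(B[...,0]-.03)<.03)&(B[...,1]>.06)&(B[...,1]<.3)&(z>.11)&(z<.15)
    for y in np.arange(.06,.3,.02):
        k=m&(B[...,1]>=y)&(B[...,1]<y+.02)
        if k.sum()>3: print(n,round(y+.01,2),k.sum(),"x",np.median(B[k][:,0]).round(4),"w",np.ptp(B[k][:,0]).round(3),"z",np.median(z[k]).round(4))
    print("ymax",B[m][:,1].max().round(4))
    if len(sys.argv)>1:
        cv2.imwrite(f"pics/{sys.argv[1]}_{n}.png",im)
        uv=np.argwhere(m); print(uv.min(0),uv.max(0))
E
python3 rest.py r1
```

```text
24.9 [0.5659 0.1274 0.2214] 0.032579088848879494 tcp box [0.0326 0.174 ]
side 0.07 90 x 0.0228 w 0.049 z 0.131
side 0.09 12 x 0.0274 w 0.04 z 0.1316
side 0.11 42 x 0.0261 w 0.039 z 0.1286
side 0.13 13 x 0.0263 w 0.007 z 0.1308
side 0.15 12 x 0.0258 w 0.008 z 0.1309
side 0.17 14 x 0.0264 w 0.011 z 0.1321
side 0.19 24 x 0.026 w 0.039 z 0.1313
side 0.21 45 x 0.0259 w 0.041 z 0.1291
side 0.23 18 x 0.0255 w 0.01 z 0.1311
side 0.25 20 x 0.0264 w 0.041 z 0.1323
side 0.27 53 x 0.0293 w 0.041 z 0.1291
ymax 0.2693
[178 210] [208 256]
scene 0.07 65 x 0.0193 w 0.058 z 0.1377
scene 0.09 7 x 0.0265 w 0.029 z 0.1306
scene 0.11 24 x 0.0239 w 0.037 z 0.1317
scene 0.13 11 x 0.0232 w 0.009 z 0.1313
scene 0.15 14 x 0.0231 w 0.011 z 0.1305
scene 0.17 10 x 0.0238 w 0.011 z 0.1304
scene 0.19 23 x 0.0234 w 0.036 z 0.1296
scene 0.21 26 x 0.0226 w 0.04 z 0.1314
scene 0.23 6 x 0.0235 w 0.006 z 0.1329
scene 0.25 20 x 0.0234 w 0.038 z 0.13
scene 0.27 21 x 0.0235 w 0.039 z 0.1309
ymax 0.2724
[146 232] [178 269]
```

The pin lies straight and level in both forks, with its bar's outer face at box y ≈ 0.27 (origin ≈ 0.172). Next I go outside the bar with shut fingers, checking clearance first.

Call:
send_rows(plan=[[[1,0,0.15,0,0],[1,0.01,0.3,0,0],[1,0.03,0.45,0,0],[1,0.044,0.6,0,0],[1,0.044,0.633,0,0],[1,0.044,0.633,0,0],[1,0.044,0.633,0,0]]])

```text
t: 25.58
tool_pos: [0.5708, 0.253, 0.2124]
orientation: [-2.298, -2.142, 0.004]
force: [0.0, 0.6, 0.1]
opening: 0.0008
gripper_force: 0.0
```

```bash
python3 - <<'E'
from h import *
s=telemetry.read_state(); print(s["t"],s["tool_pos"],s["opening"])
for f in("scene0","w1","w4"):
    S=np.load(f+".npz"); P=cloud(S["d"],S["K"],S["T"]); 
    for x0,x1,y0,y1 in((.47,.67,.2,.3),(.55,.6,.22,.3),(.6,.7,.1,.35)):
        m=(P[...,0]>x0)&(P[...,0]<x1)&(P[...,1]>y0)&(P[...,1]<y1)&(P[...,2]<.19); print(f,x0,y0,m.sum(),np.percentile(P[m][:,2],99.5).round(3) if m.sum()>20 else "")
E
```

```text
25.5833 [0.57076626 0.2530403  0.21235876] 0.0007667791231292059
scene0 0.47 0.2 596 0.086
scene0 0.55 0.22 117 0.003
scene0 0.6 0.1 544 0.09
w1 0.47 0.2 5531 0.037
w1 0.55 0.22 1085 0.002
w1 0.6 0.1 5686 0.089
w4 0.47 0.2 7927 0.087
w4 0.55 0.22 1529 0.002
w4 0.6 0.1 10159 0.091
```

Call:
send_rows(plan=[[[1,0,0,-0.15,0],[1,0,0,-0.3,0],[1,0,0,-0.42,0],[1,0,0,-0.5,0],[1,0,0,-0.52,0],[1,0,0,-0.52,0],[1,-0.004,-0.05,-0.52,0],[1,-0.007,-0.1,-0.52,0],[1,-0.009,-0.125,-0.52,0],[1,-0.01,-0.15,-0.52,0],[1,-0.012,-0.175,-0.52,0],[1,-0.014,-0.2,-0.52,0],[1,-0.014,-0.2,-0.52,0]]])

```text
t: 26.67
tool_pos: [0.5689, 0.2125, 0.1104]
orientation: [2.299, 2.14, 0.0]
force: [0.5, 1.2, -0.9]
opening: 0.0005
gripper_force: 0.0
```

```bash
python3 rest.py | grep -v scene
```

```text
26.6667 [0.5689 0.2125 0.1104] 0.0004950280267515302 tcp box [0.0297 0.2591]
side 0.07 75 x 0.0208 w 0.048 z 0.1297
side 0.09 15 x 0.0265 w 0.032 z 0.1302
side 0.11 35 x 0.0258 w 0.035 z 0.1279
side 0.13 15 x 0.0273 w 0.009 z 0.1313
side 0.15 13 x 0.0265 w 0.01 z 0.1306
side 0.17 15 x 0.0271 w 0.011 z 0.1308
side 0.19 24 x 0.0251 w 0.038 z 0.1312
side 0.21 39 x 0.0257 w 0.031 z 0.128
side 0.23 7 x 0.0259 w 0.018 z 0.1301
side 0.25 27 x 0.0136 w 0.011 z 0.1333
side 0.27 75 x 0.0263 w 0.031 z 0.1366
ymax 0.2713
ymax 0.2731
```

Call:
send_rows(plan=[[[1,-0.002,-0.02,0,0],[1,-0.003,-0.04,0,0],[1,-0.004,-0.06,0,0],[1,-0.006,-0.08,0,0],[1,-0.007,-0.1,0,0],[1,-0.008,-0.12,0,0],[1,-0.01,-0.14,0,0],[1,-0.01,-0.14,0,0]]])

```text
t: 27.43
tool_pos: [0.5667, 0.1845, 0.11]
orientation: [2.299, 2.14, -0.001]
force: [1.0, -0.3, -0.1]
opening: 0.0003
gripper_force: 0.0
```

Call:
send_rows(plan=[[[1,0,-0.01,0,0],[1,-0.001,-0.02,0,0],[1,-0.001,-0.03,0,0],[1,-0.001,-0.03,0,0]]])

```text
t: 27.77
tool_pos: [0.5665, 0.1801, 0.1101]
orientation: [-2.298, -2.141, -0.002]
force: [-0.1, 3.6, -1.2]
opening: 0.0009
gripper_force: 2.2
```

Call:
send_rows(plan=[[[1,0,-0.005,0,0],[1,-0.001,-0.01,0,0],[1,-0.001,-0.01,0,0]]])

```text
t: 28.02
tool_pos: [0.5665, 0.18, 0.1101]
orientation: [-2.296, -2.141, -0.005]
force: [2.3, 12.3, -2.0]
opening: 0.0007
gripper_force: 6.2
```

```bash
python3 rest.py | grep -v side
```

```text
28.0167 [0.5665 0.18   0.1101] 0.0006953354302364895 tcp box [0.0296 0.2265]
ymax 0.2403
scene 0.07 60 x 0.0156 w 0.059 z 0.1369
scene 0.09 10 x 0.0197 w 0.034 z 0.1313
scene 0.11 22 x 0.0237 w 0.038 z 0.1315
scene 0.13 10 x 0.0243 w 0.009 z 0.1316
scene 0.15 13 x 0.0228 w 0.008 z 0.1301
scene 0.17 12 x 0.0235 w 0.013 z 0.1316
scene 0.19 24 x 0.0222 w 0.035 z 0.1302
scene 0.21 45 x 0.0205 w 0.04 z 0.1341
scene 0.23 26 x 0.0262 w 0.031 z 0.1408
ymax 0.238
```

The pin stops hard at about the expected depth. Back off and check.

Call:
send_rows(plan=[[[1,0.001,0.01,0,0],[1,0.005,0.1,0,0],[1,0.01,0.25,0,0],[1,0.014,0.35,0.15,0],[1,0.014,0.45,0.35,0],[1,0.014,0.55,0.55,0],[1,0.014,0.55,0.75,0],[1,0.014,0.55,0.95,0],[1,0.014,0.55,1,0],[1,0.014,0.55,1,0]]])

```text
t: 28.95
tool_pos: [0.5713, 0.2881, 0.3166]
orientation: [2.296, 2.138, 0.014]
force: [0.8, -0.3, 0.3]
opening: 0.0005
gripper_force: 0.0
```

```bash
python3 rest.py r2; python3 - <<'E'
from h import *
a=cv2.imread("pics/r2_side.png")[150:230,190:300]; b=cv2.imread("pics/r2_scene.png")[130:230,210:335]
a=cv2.resize(a,(550,400),interpolation=cv2.INTER_CUBIC)[:,:]; b=cv2.resize(b,(500,400),interpolation=cv2.INTER_CUBIC)
a=cv2.resize(a,(400,291)); b=cv2.resize(b,(400,320)); c=np.zeros((320,800,3),np.uint8); c[:291,:400]=a; c[:,400:]=b; cv2.imwrite("pics/fin.png",c)
E
```

```text
28.95 [0.5713 0.2881 0.3166] 0.0005399635806787719 tcp box [0.0268 0.3347]
side 0.07 94 x 0.0225 w 0.049 z 0.1319
side 0.09 16 x 0.0265 w 0.039 z 0.1315
side 0.11 42 x 0.0266 w 0.037 z 0.1281
side 0.13 12 x 0.0258 w 0.008 z 0.1305
side 0.15 14 x 0.0257 w 0.007 z 0.131
side 0.17 16 x 0.0268 w 0.01 z 0.1309
side 0.19 20 x 0.028 w 0.04 z 0.132
side 0.21 74 x 0.0279 w 0.04 z 0.1298
ymax 0.2218
[179 219] [204 256]
scene 0.07 55 x 0.0139 w 0.055 z 0.1382
scene 0.09 12 x 0.0197 w 0.036 z 0.1324
scene 0.11 19 x 0.0236 w 0.037 z 0.1316
scene 0.13 11 x 0.0238 w 0.01 z 0.1321
scene 0.15 11 x 0.0243 w 0.009 z 0.1301
scene 0.17 13 x 0.0241 w 0.01 z 0.1308
scene 0.19 26 x 0.0231 w 0.035 z 0.1281
scene 0.21 35 x 0.024 w 0.038 z 0.1329
ymax 0.2189
[152 238] [178 269]
```

View pics/fin.png

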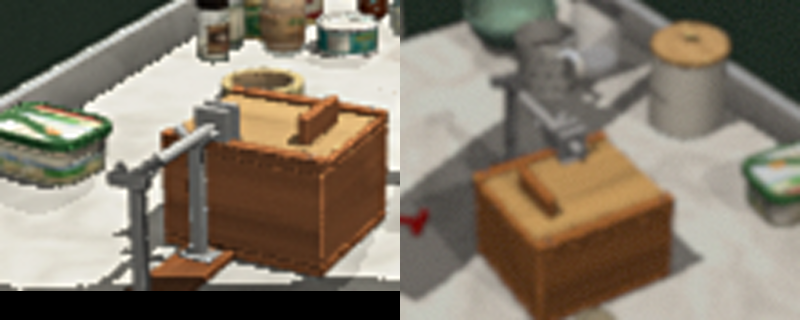

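Call:
send_rows(plan=[[[1,0,-0.2,0,0],[1,0,-0.4,0,0],[1,0,-0.6,0,0],[1,0,-0.8,0,0],[1,0,-0.9,0,0],[1,0,-0.9,0,0],[1,0,-0.9,0,0]]])

```text
t: 29.63
tool_pos: [0.5683, 0.1061, 0.3075]
orientation: [-2.3, -2.136, 0.005]
force: [-0.8, 1.1, 0.5]
opening: 0.0005
gripper_force: 0.0
```

```bash
python3 - <<'E'
from h import *
O=np.array([.5212,-.0439]); a=np.radians(-4.0); e=np.array([[np.cos(a),np.sin(a)],[-np.sin(a),np.cos(a)]])
W=grab("wrist"); P=cloud(W[1],W[2],W[3]); B=(P[...,:2]-O)@e.T; z=P[...,2]
m=(np.abs(B[...,0]-.03)<.024)&(z>.117)&(z<.155)&(B[...,1]>.02)&(B[...,1]<.3)
for y in np.arange(.02,.24,.004):
    k=m&(B[...,1]>=y)&(B[...,1]<y+.004)
    if k.any(): print(round(y+.002,3),k.sum(),"x",B[k][:,0].min().round(3),B[k][:,0].max().round(3),"z",z[k].min().round(3),z[k].max().round(3))
E
```

```text
0.09 5 x 0.033 0.037 z 0.129 0.134
0.094 27 x 0.014 0.049 z 0.128 0.137
0.098 84 x 0.011 0.052 z 0.124 0.138
0.102 96 x 0.011 0.052 z 0.126 0.138
0.106 71 x 0.011 0.051 z 0.123 0.138
0.11 28 x 0.025 0.037 z 0.129 0.135
0.114 31 x 0.026 0.037 z 0.129 0.136
0.118 30 x 0.026 0.037 z 0.129 0.135
0.122 30 x 0.026 0.037 z 0.129 0.136
0.126 29 x 0.026 0.037 z 0.129 0.136
0.13 30 x 0.026 0.037 z 0.129 0.135
0.134 32 x 0.026 0.037 z 0.128 0.135
0.138 28 x 0.026 0.037 z 0.129 0.135
0.142 32 x 0.026 0.037 z 0.128 0.136
0.146 29 x 0.026 0.037 z 0.128 0.135
0.15 31 x 0.026 0.037 z 0.128 0.136
0.154 29 x 0.026 0.036 z 0.13 0.135
0.158 28 x 0.026 0.036 z 0.13 0.135
0.162 27 x 0.026 0.036 z 0.131 0.135
0.166 27 x 0.026 0.036 z 0.131 0.135
0.17 26 x 0.026 0.036 z 0.13 0.135
0.174 31 x 0.026 0.036 z 0.13 0.135
0.178 31 x 0.026 0.036 z 0.13 0.135
0.182 26 x 0.026 0.036 z 0.13 0.135
0.186 27 x 0.026 0.036 z 0.13 0.135
0.19 35 x 0.026 0.036 z 0.131 0.135
0.194 45 x 0.011 0.051 z 0.129 0.138
0.198 106 x 0.011 0.051 z 0.125 0.138
0.202 125 x 0.011 0.052 z 0.125 0.138
0.206 105 x 0.011 0.051 z 0.125 0.137
0.21 99 x 0.012 0.051 z 0.132 0.137
0.214 132 x 0.012 0.051 z 0.132 0.137
0.218 31 x 0.014 0.05 z 0.132 0.135
```

The crossbar directly abuts the outer fork, with no gap up to box y ≈ 0.218. The lid is shut and the robot is clear, so I'm handing in.

```bash
python3 -c "
from plant import order
print(order.close_job())"
```

```text
the job is handed in; nothing more can be done
None
```

I handed the job in at about 30 s: the bottle is upright in the box, the lid is shut and the pin is pushed home against the outer fork; the first grip on the lid missed because the fingertips sat about 10 mm behind the TCP rather than 17 mm ahead, and closing the lid pushed the wrist force to about 50 N.

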